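Press the paint tin's lid home round its rim

TASK

Painting is done for the day: the lid of the big paint tin lies loose in its mouth and must be snapped shut. With the fingertips only, start on the lid's rim at the side nearest you and work once round it clockwise (seen from above: front, left, back, right and to the front again), pressing lightly down all the way, until the lid is home on the tin all round. Do not lift the lid or shove the tin about, do not press hard enough to buckle the lid, and leave the mallet, the brush and the small tin alone.

Things in the scene. Friction and masses are not known exactly. Their poses are not given: they have to be found in the camera images.
- tin: The big paint tin: a plain bare-metal cylinder with a pale paper label, 140 mm across and 130 mm high, full and heavy (about 2.8 kg), standing loose on the worktop with its wire handle hanging down behind. Origin at the centre of its underside, z up. Its top ring, on which the lid closes, is flat at z = 130 mm.
- lid: The tin's round push-on metal lid, 124 mm across, loose, 0.2 kg: a flat disc with three fine concentric ridges and a plain rim at radius 50 to 62 mm. Origin on its axis at the underside of its flange, z up; its top is 5 mm above the origin. At the start it rests level on the springy mouth, origin about 135 mm above the tin's underside (top at 140 mm); home all round, about 130 mm (top at 135 mm).
- lid_mid (a point): Middle of the lid's top face, 5 mm above the lid's origin. Below the lid a plug with a bead enters the springy mouth. Pressed anywhere on the rim with 5 to 15 N the lid goes down and catches there while the far side rises some mm, until the fingers have been round and all of it is caught. Home, it rests on a springy seam that gives roughly 1 mm under 10 N.
- mallet_tool: Bystander: wooden mallet lying on the worktop, 262 x 110 x 70 mm. Leave alone.
- brush: Bystander: flat paint brush, 192 x 26 x 12 mm, lying to the right of the tin. Leave alone.
- small_tin: Bystander: small closed paint tin, 77 mm across and 76 mm high. Leave alone.
- rim_front (a point): Point on the tin at its front, nearest the robot (tin -x): 56.5 mm from the tin's axis, under the middle of the lid's rim, at the height of the tin's top ring (130 mm; the lid's rim top is 5 mm above this point when home).
- rim_left (a point): Point on the tin at its left, robot's left (tin +y): 56.5 mm from the tin's axis, under the middle of the lid's rim, at the height of the tin's top ring (130 mm; the lid's rim top is 5 mm above this point when home).
- rim_back (a point): Point on the tin at its back, far side (tin +x): 56.5 mm from the tin's axis, under the middle of the lid's rim, at the height of the tin's top ring (130 mm; the lid's rim top is 5 mm above this point when home).
- rim_right (a point): Point on the tin at its right, robot's right (tin -y): 56.5 mm from the tin's axis, under the middle of the lid's rim, at the height of the tin's top ring (130 mm; the lid's rim top is 5 mm above this point when home).
Mind the look-alikes: they are no part of the job. Of the things shaped like the lid, the metal one is meant.

How it is judged:
By the outcome, as a careful person would: the job done as asked, in the order asked, and still so for the second after the job is handed in, with the robot touching nothing.
It also fails if it takes over 61 s, if anything falls off the work surface, if the arm or the gripper's body presses on something with over 40 N, if the wrist force passes 120 N, or if a joint passes its speed limit or range.

ROBOT

A 6-joint arm with a two-finger parallel gripper is mounted at the origin on a cart in front of the work surface, level with it; the furniture and walls round the work are solid. World frame = base frame: x ahead of the robot, y to its left, z up, the work surface at z = 0. Lengths are in m, angles in rad, forces in N, time in s.
With the tool pointing down it reaches from about 0.325 to 1 m from the base axis. Payload 5.1 kg.
Tool frame: the origin (TCP) lies at the very end of the fingers, on their centre line; the grasp point (between the pads) lies 19 mm behind it; z points along the fingers, y is the line along which they close (so a half turn about z gives the same grasp; the last joint's range is limited). The gripper opens to 85 mm and grips with 20 to 120 N. Pads are 22 mm wide; open, the fingers measure 114 mm over their backs; the gripper's body (76 mm by 85 mm) begins 54 mm behind the grasp point. The pads swing forward as they close: fully open they stand 13 mm farther back than shut.
Start: joints at [-0.083, 0.124, 1.65, -0, 1.367, -0.083], TCP at [0.65, -0, 0.231] pointing down, gripper open.
Joint ranges: [-2.61, 2.61], [-1.02, 2.33], [0.03, 2.71], [-1.35, 4.49], [0.32, 2.68], [-2.91, 2.91]. Speed limits (rad/s): [2.57, 2.57, 3.14, 3.14, 3.14, 3.14].

INTERFACE

Orientations are given as [roll, pitch, yaw] about the fixed x, y, z axes, in that order (R = Rz(yaw) Ry(pitch) Rx(roll)).
In Python, from rig import env gives the robot as it stands. The module is installed in compiled form; this text tells all that it offers.
- The arm moves only by the tool apply_moves, never from a script. Its arguments are lists of equal length, an entry for each row: "linear": the shift along the tool's x, y, z as a fraction of full scale, a list of three; "turn": the turn, a rotation vector about the tool's x, y, z as a fraction of full scale, a list of three; "grip": the finger opening in mm, from 0 to 85.4. In form: {"linear": [[x, y, z], ...], "turn": [[rx, ry, rz], ...], "grip": [grip, ...]}. A call has 1 to 20 rows; each row is the pose to reach, as a shift and turn from the pose commanded when the call began, along the tool's axes at that moment, turning the shorter way round; what a row does not reach only later rows make up. Full scale, the value 1, is 0.2 m for a shift and pi rad for a turn. A row lasts 1/12 s, in which the tool goes at most 41.7 mm and 7.16 degrees, less where a joint would pass 70% of its speed; a pose out of reach is approached as far as the arm can. A call with a number of a shift or a turn outside -1 to 1 is refused whole. A call with a gripper value outside its range is refused whole. The fingers move at their own pace and stop on an object; "squeeze" is the grip in N (left out, the last holds). Time passes only in rows, so rows that repeat a pose let the fingers close. It gives the time, the measured TCP pose, the force, the opening and the grip force at its end, in the units of the state.
- env.observe(): the state, without advancing time (a new reading comes with each control period).
- env.camera(name): name is "scene" or "side" or "wrist"; returns a dict with "img" (384x512x3 uint8, red, green, blue), "range_z" (384x512 float32, m along the optical axis (not along the pixel's ray), 0 where there is no reading), "fx", "fy", "cx", "cy" (pixels), "camera_from_world" (4x4, takes a point from world to camera coordinates); the wrist camera has in their place "tool_from_camera" (4x4, takes a point from camera to tool coordinates, whose origin is the TCP and whose axes are the flange's). Camera axes: x right, y up, looking along -z (the intrinsics and any distortion apply to the point x, -y, -z); pixel columns grow to the right and rows downward; lengths in m; the calibration is good to about 2 mm. The wrist camera is an equidistant fisheye: a pixel r from the principal point sees the ray r / f radians off the axis. A picture is of the moment at which its call begins: read the wrist's pose just before it.
- env.finish_job(): hands the job in; it is judged then, once.
The state is a dict: "clock": time; "q": joint angles; "qd": joint speeds; "effort": joint torques, N m; "ee_pos": TCP position; "tool_rot": TCP orientation; "contact_force": force on the tool from outside, world axes, zero at the start; "moment": the same for the moment, N m; "grip_width": finger opening in m; "grasp_force": force on a finger pad.
Only numpy, scipy, OpenCV 4.12 (cv2) and the standard library are available. Lean on these libraries where they do the work, as an engineer would, in place of code of your own. Each camera call takes 0.05 s, during which the arm holds its last target. There are 200 camera calls.

## Working session

There is one attempt and no reset: what is moved stays moved. The work goes in short steps, Python scripts to look and compute and a tool call to move; the robot and the scene stay as the last step left them, time stands still between calls to the robot, and variables do not carry over. Pictures are saved under pics/ and viewed, at most 10 in all, crops included, and the job is handed in when it is done.

Besides the shell and the picture viewer there is one more tool, called by a JSON object that holds its "api" and its "payload". apply_moves: Moves the arm, as the interface text tells. Its arguments: {"type":"object","properties":{"linear":{"type":"array"},"turn":{"type":"array"},"grip":{"type":"array"},"squeeze":{"type":"number"}},"required":["linear","turn","grip"]}

```bash
mkdir -p pics; cat > h.py <<'E'
import numpy as np, cv2
from rig import env
def shot(n,f):
    c=env.camera(n); cv2.imwrite('pics/'+f,c['img'][:,:,::-1]); return c
def cloud(c):
    z=c['range_z']; v,u=np.mgrid[:384,:512]
    P=np.stack([(u-c['cx'])/c['fx']*z,-(v-c['cy'])/c['fy']*z,-z,np.ones_like(z)],-1)
    W=P@np.linalg.inv(c['camera_from_world']).T
    W=W[...,:3].copy(); W[z==0]=np.nan; return W
E
python3 - <<'E'
from h import *
s=env.observe(); print(s)
a=shot('scene','s1.png'); b=shot('side','d1.png')
np.savez('v1.npz',a=cloud(a),b=cloud(b),ia=a['img'],ib=b['img'])
i=np.hstack([a['img'],b['img']])[:,:,::-1]
E
```

```text
{'clock': 0.0, 'q': array([-8.26108914e-02,  1.24515321e-01,  1.65169300e+00,  1.21353645e-05,
        1.36749782e+00, -8.26216804e-02]), 'qd': array([-9.29859924e-04,  9.80212890e-04,  1.78288018e-04,  1.07049553e-03,
       -1.06833243e-03, -3.90786234e-05]), 'effort': array([ 3.96925461e-04, -4.23608243e+01, -3.65454090e+01,  2.94756808e-05,
        6.89593100e-03,  2.82237529e-06]), 'ee_pos': array([6.49381613e-01, 1.83406264e-05, 2.30035176e-01]), 'tool_rot': array([-3.13948736e+00, -1.86260882e-04,  1.57080446e+00]), 'contact_force': array([0.23890949, 0.11648522, 0.37996288]), 'moment': array([0.01686766, 0.01504801, 0.01930723]), 'grasp_force': 0.0, 'grip_width': 0.08579660788363834}
```

View pics/s1.png

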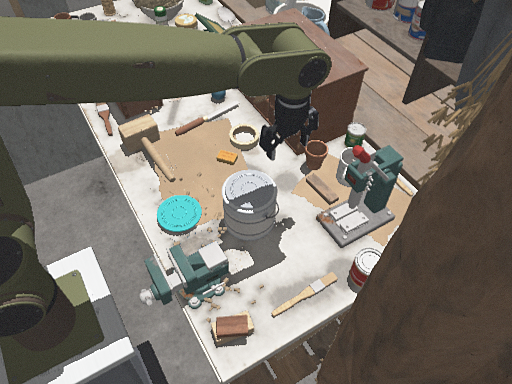

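View pics/d1.png

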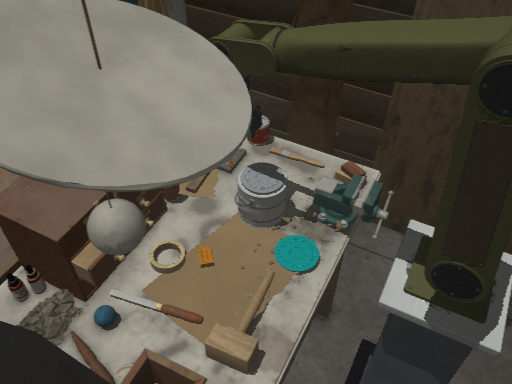

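In the scene picture, the lid-like things are the metal lid on the big tin (250,190), a turquoise disc on the bench (180,214), a tape ring (244,135) and the small tin's lid (366,258). I choose the metal one at (250,190) and will check it in a crop.

```bash
python3 - <<'E'
from h import *
from scipy.optimize import least_squares
d=np.load('v1.npz')
for k,(u,v) in (('a',(250,190)),('b',(262,180))):
    W=d[k]; print(k,W[v,u])
    c0=W[v,u]
    for lo,hi in((.120,.134),(.134,.15)):
        m=(W[...,2]>lo)&(W[...,2]<hi)&(np.hypot(W[...,0]-c0[0],W[...,1]-c0[1])<.12)
        P=W[m]; (x,y),r=cv2.minEnclosingCircle(P[:,:2].astype(np.float32)); print(lo,len(P),x,y,r,np.median(P[:,2]),P[:,:2].mean(0),np.percentile(P[:,2],[5,95]))
    m=(W[...,2]>.02)&(W[...,2]<.11)&(np.hypot(W[...,0]-c0[0],W[...,1]-c0[1])<.1); P=W[m]
    f=least_squares(lambda p:np.hypot(P[:,0]-p[0],P[:,1]-p[1])-.07,c0[:2],loss='soft_l1',f_scale=.002); print('cyl',f.x)
for k,pts in (('a',[(180,214),(366,258),(140,130),(158,155),(305,295),(140,300),(210,260)]),):
    for u,v in pts: print((u,v),d[k][v,u])
i=np.hstack([cv2.resize(d['ia'][155:245,205:295],(400,400)),cv2.resize(d['ib'][150:230,220:300],(400,400))])
cv2.imwrite('pics/c1.png',i[:,:,::-1])
E
```

```text
a [0.55450795 0.01093649 0.14017484]
0.12 480 0.5561677813529968 0.01982082799077034 0.07254727929830551 0.12969176114373054 [ 0.54027829 -0.00818725] [0.1222291  0.13231231]
0.134 1488 0.5545240640640259 0.014688273891806602 0.06800081580877304 0.139320961877952 [0.55541387 0.01670326] [0.1365251  0.14183021]
cyl [0.55730557 0.01937205]
b [0.54920034 0.03236966 0.13811156]
0.12 390 0.5512230396270752 0.020568683743476868 0.07353758066892624 0.12922489804492704 [0.53761027 0.05543154] [0.12154126 0.13261968]
0.134 1086 0.5516667366027832 0.02198626846075058 0.06527850031852722 0.13902415723025696 [0.55216033 0.02369637] [0.13578715 0.14241143]
cyl [0.55382731 0.02067076]
(180, 214) [0.39432604 0.11814642 0.01860224]
(366, 258) [ 0.71815573 -0.26611104  0.07274049]
(140, 130) [0.41071069 0.43274126 0.06786783]
(158, 155) [0.42198437 0.3267661  0.04782131]
(305, 295) [ 0.55840813 -0.24847093  0.00785066]
(140, 300) [ 0.20340113  0.40094729 -0.87334094]
(210, 260) [ 0.38529248 -0.09266687  0.09700747]
```

View pics/c1.png

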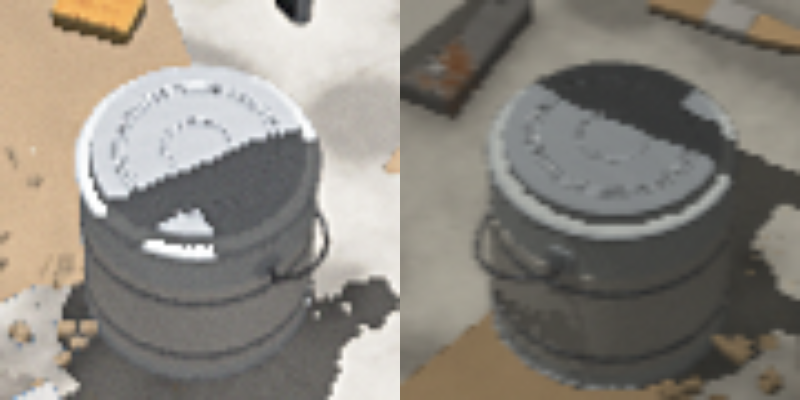

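The crop shows the grey metal lid with fine ridges, sitting loose in the mouth of the bare-metal tin. Its centre is at about (0.5545, 0.020), with the top at z≈0.140. I'll close the fingers and go above the front of the rim.

{"api": "apply_moves", "payload": {"linear": [[0,0,0],[0.1,-0.2,0],[0.1,-0.4,0],[0.1,-0.6,0],[0.1,-0.76,0],[0.1,-0.76,0.1],[0.1,-0.76,0.2],[0.1,-0.76,0.3],[0.1,-0.76,0.38],[0.1,-0.76,0.38],[0.1,-0.76,0.38],[0.1,-0.76,0.38]], "turn": [[0,0,0],[0,0,0],[0,0,0],[0,0,0],[0,0,0],[0,0,0],[0,0,0],[0,0,0],[0,0,0],[0,0,0],[0,0,0],[0,0,0]], "grip": [0,0,0,0,0,0,0,0,0,0,0,0], "squeeze": 30}}

```text
clock: 1.1
ee_pos: [0.4986, 0.0199, 0.1564]
tool_rot: [3.14, 0.0, 1.571]
contact_force: [-0.1, -0.5, -0.2]
grip_width: -0.0003
grasp_force: 0.0
```

```bash
python3 - <<'E'
from h import *
s=env.observe(); print(s['clock'],s['ee_pos'],s['tool_rot'],s['contact_force'],s['grip_width'])
d=np.load('v1.npz')
for k in 'ab':
    W=d[k]; r=np.hypot(W[...,0]-.5545,W[...,1]-.02)
    P=W[(r>.085)&(r<.16)&(W[...,2]>.12)&(W[...,2]<.3)]; print(k,len(P),P[::max(1,len(P)//12)].round(3).tolist())
a=shot('scene','s2.png');b=shot('side','d2.png')
i=np.hstack([cv2.resize(a['img'][125:245,185:305],(400,400)),cv2.resize(b['img'][120:240,200:320],(400,400))])
cv2.imwrite('pics/c2.png',i[:,:,::-1])
E
```

```text
1.1 [0.49860081 0.01991888 0.15636014] [3.14027858e+00 9.68851550e-05 1.57079398e+00] [-0.0941952  -0.47163916 -0.18922128] -0.00028185902912730964
a 158 [[0.713, 0.012, 0.3], [0.705, 0.0, 0.298], [0.701, -0.009, 0.297], [0.706, -0.012, 0.291], [0.694, -0.002, 0.282], [0.696, -0.011, 0.285], [0.694, 0.008, 0.264], [0.694, -0.004, 0.271], [0.697, -0.012, 0.272], [0.693, 0.001, 0.256], [0.696, -0.011, 0.263], [0.692, -0.006, 0.253], [0.697, -0.012, 0.25]]
b 0 []
```

View pics/c2.png

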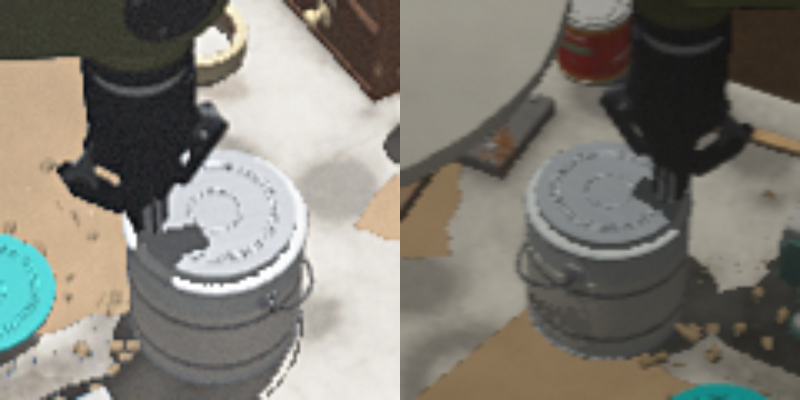

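The picture shows the closed tips just above the front of the rim, lid level. Lower to contact.

{"api": "apply_moves", "payload": {"linear": [[0,0,0.04],[0,0,0.07],[0,0,0.08],[0,0,0.085],[0,0,0.09],[0,0,0.09],[0,0,0.09]], "turn": [[0,0,0],[0,0,0],[0,0,0],[0,0,0],[0,0,0],[0,0,0],[0,0,0]], "grip": [0,0,0,0,0,0,0]}}

```text
clock: 1.78
ee_pos: [0.4981, 0.0199, 0.1374]
tool_rot: [3.141, 0.0, 1.571]
contact_force: [0.9, -0.2, 0.9]
grip_width: -0.0001
grasp_force: 0.3
```

{"api": "apply_moves", "payload": {"linear": [[0,0,0.005],[0,0,0.01],[0,0,0.01],[0,0,0.01]], "turn": [[0,0,0],[0,0,0],[0,0,0],[0,0,0]], "grip": [0,0,0,0]}}

```text
clock: 2.12
ee_pos: [0.4979, 0.0199, 0.1351]
tool_rot: [-3.141, 0.0, 1.571]
contact_force: [-0.5, -0.6, 1.1]
grip_width: -0.0002
grasp_force: 0.3
```

{"api": "apply_moves", "payload": {"linear": [[0,0,0.005],[0,0,0.005],[0,0,0.005]], "turn": [[0,0,0],[0,0,0],[0,0,0]], "grip": [0,0,0]}}

```text
clock: 2.37
ee_pos: [0.4979, 0.0199, 0.1344]
tool_rot: [-3.141, 0.0, 1.571]
contact_force: [-1.4, -0.6, 1.8]
grip_width: -0.0001
grasp_force: 1.4
```

```bash
python3 - <<'E'
from h import *
b=env.camera('side');a=env.camera('scene')
np.savez('v3.npz',a=cloud(a),b=cloud(b))
for W in (cloud(a),cloud(b)):
    for n,dx,dy in(('L',0,1),('B',1,0),('R',0,-1),('C',0,0)):
        r=np.hypot(W[...,0]-.5545-.052*dx,W[...,1]-.02-.052*dy); P=W[(r<.01)&(W[...,2]>.12)&(W[...,2]<.16)]; print(n,len(P),np.median(P[:,2]).round(4),end=' ')
    print()
i=np.hstack([cv2.resize(a['img'][125:245,185:305],(400,400)),cv2.resize(b['img'][120:240,200:320],(400,400))])
cv2.imwrite('pics/c3.png',i[:,:,::-1])
E
```

```text
L 1 0.1395 B 35 0.141 R 48 0.1381 C 37 0.1379 
L 39 0.1368 B 29 0.1408 R 2 0.1385 C 30 0.1384
```

{"api": "apply_moves", "payload": {"linear": [[0,0,0.005],[0,0,0.005],[0,0,0.005]], "turn": [[0,0,0],[0,0,0],[0,0,0]], "grip": [0,0,0]}}

```text
clock: 2.72
ee_pos: [0.498, 0.0199, 0.134]
tool_rot: [-3.141, 0.0, 1.571]
contact_force: [-3.6, 0.2, 6.7]
grip_width: -0.0003
grasp_force: 3.2
```

{"api": "apply_moves", "payload": {"linear": [[0,0,0.003],[0,0,0.003],[0,0,0.003]], "turn": [[0,0,0],[0,0,0],[0,0,0]], "grip": [0,0,0]}}

```text
clock: 2.97
ee_pos: [0.4981, 0.0199, 0.1339]
tool_rot: [-3.141, 0.0, 1.571]
contact_force: [-5.8, 0.2, 8.2]
grip_width: -0.0
grasp_force: 4.4
```

```bash
python3 - <<'E'
import numpy as np
r=.2825
for a in range(0,390,30):
    print(a,[[round(float(r*(np.sin(np.radians(t))-np.sin(np.radians(a)))),3),round(float(r*(np.cos(np.radians(a))-np.cos(np.radians(t)))),3)] for t in range(a+3,a+31,3)])
E
```

```text
0 [[0.015, 0.0], [0.03, 0.002], [0.044, 0.003], [0.059, 0.006], [0.073, 0.01], [0.087, 0.014], [0.101, 0.019], [0.115, 0.024], [0.128, 0.031], [0.141, 0.038]]
30 [[0.013, 0.008], [0.025, 0.016], [0.037, 0.025], [0.048, 0.035], [0.059, 0.045], [0.069, 0.056], [0.078, 0.067], [0.087, 0.079], [0.096, 0.091], [0.103, 0.103]]
60 [[0.007, 0.013], [0.013, 0.026], [0.019, 0.04], [0.024, 0.054], [0.028, 0.068], [0.032, 0.083], [0.034, 0.097], [0.036, 0.112], [0.037, 0.126], [0.038, 0.141]]
90 [[-0.0, 0.015], [-0.002, 0.03], [-0.003, 0.044], [-0.006, 0.059], [-0.01, 0.073], [-0.014, 0.087], [-0.019, 0.101], [-0.024, 0.115], [-0.031, 0.128], [-0.038, 0.141]]
120 [[-0.008, 0.013], [-0.016, 0.025], [-0.025, 0.037], [-0.035, 0.048], [-0.045, 0.059], [-0.056, 0.069], [-0.067, 0.078], [-0.079, 0.087], [-0.091, 0.096], [-0.103, 0.103]]
150 [[-0.013, 0.007], [-0.026, 0.013], [-0.04, 0.019], [-0.054, 0.024], [-0.068, 0.028], [-0.083, 0.032], [-0.097, 0.034], [-0.112, 0.036], [-0.126, 0.037], [-0.141, 0.038]]
180 [[-0.015, -0.0], [-0.03, -0.002], [-0.044, -0.003], [-0.059, -0.006], [-0.073, -0.01], [-0.
[... 435 characters left out ...]
, [-0.038, -0.141]]
270 [[0.0, -0.015], [0.002, -0.03], [0.003, -0.044], [0.006, -0.059], [0.01, -0.073], [0.014, -0.087], [0.019, -0.101], [0.024, -0.115], [0.031, -0.128], [0.038, -0.141]]
300 [[0.008, -0.013], [0.016, -0.025], [0.025, -0.037], [0.035, -0.048], [0.045, -0.059], [0.056, -0.069], [0.067, -0.078], [0.079, -0.087], [0.091, -0.096], [0.103, -0.103]]
330 [[0.013, -0.007], [0.026, -0.013], [0.04, -0.019], [0.054, -0.024], [0.068, -0.028], [0.083, -0.032], [0.097, -0.034], [0.112, -0.036], [0.126, -0.037], [0.141, -0.038]]
360 [[0.015, 0.0], [0.03, 0.002], [0.044, 0.003], [0.059, 0.006], [0.073, 0.01], [0.087, 0.014], [0.101, 0.019], [0.115, 0.024], [0.128, 0.031], [0.141, 0.038]]
```

{"api": "apply_moves", "payload": {"linear": [[0.015,0,0],[0.03,0.002,0],[0.044,0.004,0],[0.059,0.006,0],[0.073,0.01,0]], "turn": [[0,0,0],[0,0,0],[0,0,0],[0,0,0],[0,0,0]], "grip": [0,0,0,0,0]}}

```text
clock: 3.38
ee_pos: [0.5007, 0.0334, 0.134]
tool_rot: [3.14, 0.003, 1.571]
contact_force: [-2.4, -3.8, 6.4]
grip_width: -0.0
grasp_force: 3.5
```

{"api": "apply_moves", "payload": {"linear": [[0.014,0.004,0.001],[0.028,0.009,0.001],[0.042,0.014,0.001],[0.055,0.021,0.001],[0.068,0.028,0.001]], "turn": [[0,0,0],[0,0,0],[0,0,0],[0,0,0],[0,0,0]], "grip": [0,0,0,0,0]}}

```text
clock: 3.8
ee_pos: [0.5062, 0.0471, 0.134]
tool_rot: [3.141, 0.003, 1.571]
contact_force: [-3.4, -4.1, 9.1]
grip_width: -0.0001
grasp_force: 4.4
```

{"api": "apply_moves", "payload": {"linear": [[0.013,0.008,0],[0.025,0.016,0],[0.037,0.025,0],[0.048,0.035,0],[0.059,0.045,0]], "turn": [[0,0,0],[0,0,0],[0,0,0],[0,0,0],[0,0,0]], "grip": [0,0,0,0,0]}}

```text
clock: 4.22
ee_pos: [0.5148, 0.059, 0.1341]
tool_rot: [-3.141, 0.003, 1.571]
contact_force: [-5.7, -3.6, 10.4]
grip_width: -0.0
grasp_force: 5.2
```

{"api": "apply_moves", "payload": {"linear": [[0.01,0.011,0],[0.019,0.022,0],[0.028,0.034,0],[0.037,0.046,0],[0.044,0.058,0]], "turn": [[0,0,0],[0,0,0],[0,0,0],[0,0,0],[0,0,0]], "grip": [0,0,0,0,0]}}

```text
clock: 4.63
ee_pos: [0.5261, 0.0681, 0.1341]
tool_rot: [-3.14, 0.002, 1.571]
contact_force: [-7.3, -3.0, 10.7]
grip_width: -0.0001
grasp_force: 5.2
```

{"api": "apply_moves", "payload": {"linear": [[0.007,0.013,0],[0.013,0.026,0],[0.019,0.04,0],[0.024,0.054,0],[0.028,0.068,0]], "turn": [[0,0,0],[0,0,0],[0,0,0],[0,0,0],[0,0,0]], "grip": [0,0,0,0,0]}}

```text
clock: 5.05
ee_pos: [0.5393, 0.0741, 0.1341]
tool_rot: [-3.139, 0.001, 1.571]
contact_force: [-8.4, -0.7, 12.5]
grip_width: 0.0
grasp_force: 6.4
```

{"api": "apply_moves", "payload": {"linear": [[0.004,0.015,-0.001],[0.006,0.029,-0.001],[0.008,0.044,-0.002],[0.009,0.058,-0.002],[0.01,0.073,-0.002]], "turn": [[0,0,0],[0,0,0],[0,0,0],[0,0,0],[0,0,0]], "grip": [0,0,0,0,0]}}

```text
clock: 5.47
ee_pos: [0.5537, 0.0765, 0.1341]
tool_rot: [-3.139, 0.0, 1.571]
contact_force: [-7.1, 0.3, 8.9]
grip_width: 0.0
grasp_force: 4.7
```

```bash
cat >> h.py <<'E'
def heights():
    from scipy.optimize import least_squares
    for n in ('scene','side'):
        W=cloud(env.camera(n))
        for k,dx,dy in(('F',-1,0),('L',0,1),('B',1,0),('R',0,-1),('C',0,0)):
            r=np.hypot(W[...,0]-.5545-.052*dx,W[...,1]-.02-.052*dy); P=W[(r<.01)&(W[...,2]>.12)&(W[...,2]<.16)]; print(k,len(P),np.median(P[:,2]).round(4),end=' ')
        m=(W[...,2]>.02)&(W[...,2]<.11)&(np.hypot(W[...,0]-.5545,W[...,1]-.02)<.1); P=W[m]
        print('cyl',least_squares(lambda p:np.hypot(P[:,0]-p[0],P[:,1]-p[1])-.07,[.5545,.02],loss='soft_l1',f_scale=.002).x)
E
python3 -c "from h import *;heights()"
```

```text
F 42 0.135 L 43 0.1476 B 36 0.1383 R 52 0.1397 C 32 0.137 cyl [0.55739425 0.01933345]
F 33 0.1362 L 1 0.1264 B 2 0.1375 R 17 0.1394 C 7 0.1373 cyl [0.55380213 0.02069084]
```

The tin hasn't moved and the front is seated. Continuing.

{"api": "apply_moves", "payload": {"linear": [[0,0.015,0],[-0.002,0.03,0],[-0.003,0.044,0],[-0.006,0.059,0],[-0.01,0.073,0]], "turn": [[0,0,0],[0,0,0],[0,0,0],[0,0,0],[0,0,0]], "grip": [0,0,0,0,0]}}

```text
clock: 5.98
ee_pos: [0.5683, 0.0751, 0.1342]
tool_rot: [-3.139, -0.001, 1.571]
contact_force: [-8.2, 2.4, 11.3]
grip_width: -0.0004
grasp_force: 5.7
```

{"api": "apply_moves", "payload": {"linear": [[-0.004,0.014,0],[-0.009,0.028,0],[-0.014,0.042,0],[-0.021,0.055,0],[-0.028,0.068,0]], "turn": [[0,0,0],[0,0,0],[0,0,0],[0,0,0],[0,0,0]], "grip": [0,0,0,0,0]}}

```text
clock: 6.4
ee_pos: [0.5819, 0.0701, 0.1345]
tool_rot: [-3.139, -0.003, 1.571]
contact_force: [-8.7, 4.8, 12.2]
grip_width: 0.0001
grasp_force: 6.1
```

{"api": "apply_moves", "payload": {"linear": [[0,0,0],[0,0,0]], "turn": [[0,0,0],[0,0,0]], "grip": [0,0]}}

```text
clock: 6.57
ee_pos: [0.5824, 0.0698, 0.1346]
tool_rot: [-3.141, -0.002, 1.571]
contact_force: [-6.9, 3.0, 10.8]
grip_width: 0.0001
grasp_force: 5.4
```

{"api": "apply_moves", "payload": {"linear": [[-0.008,0.013,0],[-0.016,0.025,0],[-0.025,0.037,0],[-0.035,0.048,0],[-0.045,0.059,0]], "turn": [[0,0,0],[0,0,0],[0,0,0],[0,0,0],[0,0,0]], "grip": [0,0,0,0,0]}}

```text
clock: 6.98
ee_pos: [0.5942, 0.0617, 0.1349]
tool_rot: [-3.141, -0.004, 1.571]
contact_force: [-7.8, 7.3, 11.9]
grip_width: 0.0002
grasp_force: 6.3
```

{"api": "apply_moves", "payload": {"linear": [[0,0,0.002],[0,0,0.002],[0,0,0.002]], "turn": [[0,0,0],[0,0,0],[0,0,0]], "grip": [0,0,0]}}

```text
clock: 7.23
ee_pos: [0.5948, 0.0613, 0.1343]
tool_rot: [3.141, -0.003, 1.571]
contact_force: [-4.1, 4.7, 9.6]
grip_width: -0.0
grasp_force: 4.7
```

```bash
python3 -c "from h import *;heights()"
```

```text
F 42 0.1364 L 34 0.1345 B 35 0.1363 R 44 0.1385 C 34 0.1364 cyl [0.55729489 0.0193109 ]
F 32 0.1369 L 33 0.1342 B 0 nan R 23 0.139 C 28 0.1359 cyl [0.55377206 0.02080494]
  return _methods._mean(a, axis=axis, dtype=dtype,
  ret = ret.dtype.type(ret / rcount)
```

{"api": "apply_moves", "payload": {"linear": [[-0.011,0.01,0],[-0.022,0.019,0],[-0.034,0.028,0],[-0.046,0.037,0],[-0.058,0.044,0],[-0.058,0.044,0]], "turn": [[0,0,0],[0,0,0],[0,0,0],[0,0,0],[0,0,0],[0,0,0]], "grip": [0,0,0,0,0,0]}}

```text
clock: 7.83
ee_pos: [0.6039, 0.0498, 0.1346]
tool_rot: [3.14, -0.004, 1.571]
contact_force: [-3.7, 5.4, 9.4]
grip_width: 0.0004
grasp_force: 5.1
```

{"api": "apply_moves", "payload": {"linear": [[-0.013,0.007,0.001],[-0.026,0.013,0.001],[-0.04,0.019,0.001],[-0.054,0.024,0.001],[-0.068,0.028,0.001],[-0.068,0.028,0.001]], "turn": [[0,0,0],[0,0,0],[0,0,0],[0,0,0],[0,0,0],[0,0,0]], "grip": [0,0,0,0,0,0]}}

```text
clock: 8.33
ee_pos: [0.6099, 0.0355, 0.1339]
tool_rot: [3.139, -0.002, 1.57]
contact_force: [-1.2, 3.9, 7.4]
grip_width: -0.0001
grasp_force: 3.4
```

165→180.

{"api": "apply_moves", "payload": {"linear": [[-0.015,0.004,0],[-0.029,0.006,0],[-0.044,0.008,0.001],[-0.058,0.009,0.001],[-0.073,0.01,0.001],[-0.073,0.01,0.001]], "turn": [[0,0,0],[0,0,0],[0,0,0],[0,0,0],[0,0,0],[0,0,0]], "grip": [0,0,0,0,0,0]}}

```text
clock: 8.83
ee_pos: [0.6122, 0.0209, 0.1339]
tool_rot: [3.138, -0.002, 1.57]
contact_force: [0.3, 3.3, 6.7]
grip_width: 0.0004
grasp_force: 3.3
```

{"api": "apply_moves", "payload": {"linear": [[-0.015,0,0.001],[-0.03,-0.002,0.001],[-0.044,-0.003,0.001],[-0.059,-0.006,0.001],[-0.073,-0.01,0.001],[-0.073,-0.01,0.001]], "turn": [[0,0,0],[0,0,0],[0,0,0],[0,0,0],[0,0,0],[0,0,0]], "grip": [0,0,0,0,0,0]}}

```text
clock: 9.33
ee_pos: [0.6104, 0.006, 0.1337]
tool_rot: [3.137, -0.002, 1.57]
contact_force: [0.2, 2.1, 6.9]
grip_width: 0.0001
grasp_force: 3.3
```

{"api": "apply_moves", "payload": {"linear": [[-0.014,-0.004,0.001],[-0.028,-0.009,0.001],[-0.042,-0.014,0.001],[-0.055,-0.021,0.001],[-0.068,-0.028,0.001],[-0.068,-0.028,0.001]], "turn": [[0,0,0],[0,0,0],[0,0,0],[0,0,0],[0,0,0],[0,0,0]], "grip": [0,0,0,0,0,0]}}

```text
clock: 9.83
ee_pos: [0.6052, -0.0078, 0.1338]
tool_rot: [3.136, -0.001, 1.57]
contact_force: [1.5, 2.6, 6.0]
grip_width: 0.0001
grasp_force: 3.3
```

```bash
python3 -W ignore -c "from h import *;heights()"
```

```text
F 43 0.1353 L 33 0.1354 B 0 nan R 43 0.1348 C 37 0.1347 cyl [0.55738269 0.01932892]
F 29 0.1355 L 35 0.1347 B 28 0.1335 R 22 0.1337 C 25 0.1349 cyl [0.55377815 0.02077906]
```

{"api": "apply_moves", "payload": {"linear": [[-0.013,-0.008,0.002],[-0.025,-0.016,0.002],[-0.037,-0.025,0.002],[-0.048,-0.035,0.002],[-0.059,-0.045,0.002],[-0.059,-0.045,0.002]], "turn": [[0,0,0],[0,0,0],[0,0,0],[0,0,0],[0,0,0],[0,0,0]], "grip": [0,0,0,0,0,0]}}

```text
clock: 10.43
ee_pos: [0.5966, -0.0198, 0.1337]
tool_rot: [3.135, -0.001, 1.57]
contact_force: [0.8, 1.5, 5.9]
grip_width: 0.0003
grasp_force: 3.5
```

225→240, a touch lower.

{"api": "apply_moves", "payload": {"linear": [[-0.01,-0.011,0.002],[-0.019,-0.022,0.002],[-0.028,-0.034,0.003],[-0.037,-0.046,0.003],[-0.044,-0.058,0.003],[-0.044,-0.058,0.003]], "turn": [[0,0,0],[0,0,0],[0,0,0],[0,0,0],[0,0,0],[0,0,0]], "grip": [0,0,0,0,0,0]}}

```text
clock: 10.93
ee_pos: [0.5855, -0.0287, 0.1336]
tool_rot: [3.133, -0.0, 1.57]
contact_force: [3.7, 1.3, 7.7]
grip_width: 0.0001
grasp_force: 3.9
```

{"api": "apply_moves", "payload": {"linear": [[-0.007,-0.013,0.001],[-0.013,-0.026,0.001],[-0.019,-0.04,0.001],[-0.024,-0.054,0.001],[-0.028,-0.068,0.001],[-0.028,-0.068,0.001]], "turn": [[0,0,0],[0,0,0],[0,0,0],[0,0,0],[0,0,0],[0,0,0]], "grip": [0,0,0,0,0,0]}}

```text
clock: 11.43
ee_pos: [0.5722, -0.0346, 0.1337]
tool_rot: [3.132, 0.0, 1.57]
contact_force: [3.5, 1.3, 8.2]
grip_width: 0.0006
grasp_force: 3.9
```

{"api": "apply_moves", "payload": {"linear": [[-0.004,-0.015,0],[-0.006,-0.029,0],[-0.008,-0.044,0],[-0.009,-0.058,0],[-0.01,-0.073,0],[-0.01,-0.073,0]], "turn": [[0,0,0],[0,0,0],[0,0,0],[0,0,0],[0,0,0],[0,0,0]], "grip": [0,0,0,0,0,0]}}

```text
clock: 11.93
ee_pos: [0.5577, -0.0368, 0.1337]
tool_rot: [3.132, 0.001, 1.571]
contact_force: [4.3, 1.0, 8.0]
grip_width: -0.0006
grasp_force: 3.9
```

{"api": "apply_moves", "payload": {"linear": [[0,-0.015,0],[0.002,-0.03,0],[0.003,-0.044,0],[0.006,-0.059,0],[0.01,-0.073,0],[0.01,-0.073,0]], "turn": [[0,0,0],[0,0,0],[0,0,0],[0,0,0],[0,0,0],[0,0,0]], "grip": [0,0,0,0,0,0]}}

```text
clock: 12.43
ee_pos: [0.543, -0.035, 0.1337]
tool_rot: [3.132, 0.002, 1.571]
contact_force: [3.0, -0.8, 7.6]
grip_width: 0.0001
grasp_force: 4.0
```

{"api": "apply_moves", "payload": {"linear": [[0.004,-0.014,0],[0.009,-0.028,0],[0.014,-0.042,0],[0.021,-0.055,0],[0.028,-0.068,0],[0.036,-0.081,0],[0.044,-0.093,0],[0.053,-0.105,0],[0.063,-0.116,0],[0.073,-0.127,0],[0.073,-0.127,0]], "turn": [[0,0,0],[0,0,0],[0,0,0],[0,0,0],[0,0,0],[0,0,0],[0,0,0],[0,0,0],[0,0,0],[0,0,0],[0,0,0]], "grip": [0,0,0,0,0,0,0,0,0,0,0]}}

```text
clock: 13.35
ee_pos: [0.5176, -0.0207, 0.1336]
tool_rot: [3.133, 0.003, 1.571]
contact_force: [2.6, -2.8, 9.1]
grip_width: -0.0002
grasp_force: 4.1
```

{"api": "apply_moves", "payload": {"linear": [[0.011,-0.012,0],[0.022,-0.023,0],[0.034,-0.034,0],[0.046,-0.043,0],[0.058,-0.05,0],[0.071,-0.057,0],[0.084,-0.063,0],[0.098,-0.069,0],[0.112,-0.074,0],[0.126,-0.078,0],[0.126,-0.078,0]], "turn": [[0,0,0],[0,0,0],[0,0,0],[0,0,0],[0,0,0],[0,0,0],[0,0,0],[0,0,0],[0,0,0],[0,0,0],[0,0,0]], "grip": [0,0,0,0,0,0,0,0,0,0,0]}}

```text
clock: 14.27
ee_pos: [0.5018, 0.004, 0.1336]
tool_rot: [3.134, 0.004, 1.571]
contact_force: [1.8, -4.8, 9.5]
grip_width: 0.0005
grasp_force: 4.5
```

{"api": "apply_moves", "payload": {"linear": [[0.015,-0.006,0],[0.03,-0.01,0],[0.045,-0.014,0],[0.06,-0.016,0],[0.077,-0.018,0],[0.092,-0.018,0],[0.107,-0.018,0],[0.122,-0.016,0],[0.137,-0.013,0],[0.15,-0.009,0],[0.15,-0.009,0]], "turn": [[0,0,0],[0,0,0],[0,0,0],[0,0,0],[0,0,0],[0,0,0],[0,0,0],[0,0,0],[0,0,0],[0,0,0],[0,0,0]], "grip": [0,0,0,0,0,0,0,0,0,0,0]}}

```text
clock: 15.18
ee_pos: [0.4994, 0.0339, 0.1335]
tool_rot: [3.136, 0.004, 1.571]
contact_force: [-1.0, -5.0, 10.1]
grip_width: -0.0
grasp_force: 5.4
```

Full lap done; lift straight off and back away to look.

{"api": "apply_moves", "payload": {"linear": [[0,0,-0.02],[0,0,-0.05],[0,0,-0.15],[0,0,-0.3],[0,0,-0.45],[0,0,-0.6],[0,0,-0.7],[0,0,-0.7],[0,0,-0.7]], "turn": [[0,0,0],[0,0,0],[0,0,0],[0,0,0],[0,0,0],[0,0,0],[0,0,0],[0,0,0],[0,0,0]], "grip": [0,0,0,0,0,0,0,0,0]}}

```text
clock: 15.93
ee_pos: [0.4974, 0.0355, 0.2714]
tool_rot: [3.139, -0.0, 1.571]
contact_force: [0.0, -0.1, -0.2]
grip_width: -0.0002
grasp_force: 0.0
```

```bash
python3 -W ignore - <<'E'
from h import *
heights(); heights()
a=env.camera('scene');b=env.camera('side')
i=np.hstack([cv2.resize(a['img'][125:245,185:305],(400,400)),cv2.resize(b['img'][120:240,200:320],(400,400))])
cv2.imwrite('pics/c4.png',i[:,:,::-1])
for c in (a,b):
    W=cloud(c); r=np.hypot(W[...,0]-.5545,W[...,1]-.02); m=(r<.058)&(abs(W[...,2]-.136)<.008); P=W[m]
    A=np.c_[P[:,0]-.5545,P[:,1]-.02,np.ones(len(P))]; s=np.linalg.lstsq(A,P[:,2],rcond=None)[0]; print('plane slope*.0565 mm',s[:2]*56.5,'z',s[2])
    d=np.load('v1.npz')['a' if c is a else 'b']; r=np.hypot(d[...,0]-.5545,d[...,1]-.02); P=d[(r<.058)&(abs(d[...,2]-.139)<.008)]
    A=np.c_[P[:,0]-.5545,P[:,1]-.02,np.ones(len(P))]; s=np.linalg.lstsq(A,P[:,2],rcond=None)[0]; print(' start',s[:2]*56.5,s[2])
E
```

```text
F 41 0.135 L 34 0.1353 B 37 0.135 R 44 0.1359 C 38 0.1351 cyl [0.55732831 0.01935941]
F 26 0.1351 L 34 0.1352 B 24 0.1351 R 21 0.1348 C 27 0.1349 cyl [0.55370729 0.02068212]
F 42 0.1345 L 32 0.1348 B 38 0.1358 R 44 0.1348 C 37 0.1352 cyl [0.55738525 0.01931263]
F 29 0.1352 L 28 0.1352 B 22 0.1336 R 23 0.1348 C 32 0.1354 cyl [0.55382775 0.02065756]
plane slope*.0565 mm [0.06332811 0.03711485] z 0.13534012386099314
 start [-0.12807184  0.01185815] 0.13936519813151238
plane slope*.0565 mm [-0.07595431 -0.01505008] z 0.1350410818374194
 start [-0.14098632 -0.08933531] 0.13916715022756176
```

View pics/c4.png

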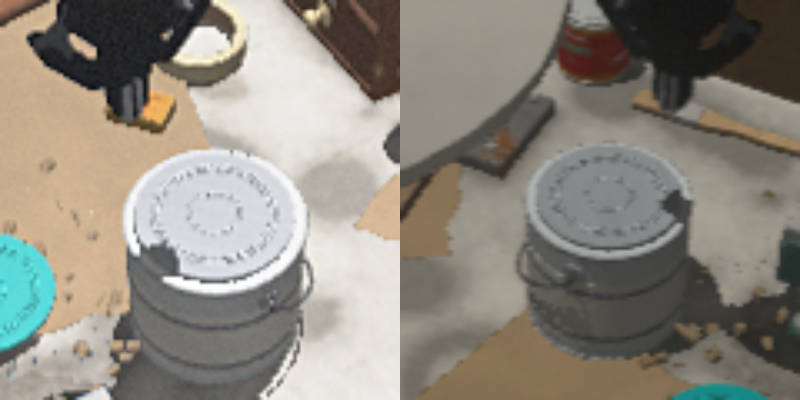

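The picture shows the lid level and flush in the ring, with its top at 0.135 all round. The tin is where it was and the robot is clear of everything.

```bash
python3 -c "from rig import env; print(env.finish_job())"
```

```text
the job is handed in; nothing more can be done
None
```

I pressed the lid home with one clockwise lap of light presses (force readings up to about 12.5 N). It now measures level, its top at 135 mm all round; the tin did not move, the other things were not touched, and the job was handed in at about 16 s.

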